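# Gauge a block of cheese with the tongs

### The arm

A 6-joint arm with a two-finger parallel gripper is mounted at the origin on the work surface. World frame = base frame: x ahead of the robot, y to its left, z up, the work surface at z = 0. Lengths are in m, angles in rad, forces in N, time in s.
With the tool pointing down it reaches from about 0.325 to 0.875 m from the base axis. Payload 4.4 kg.
Tool frame: the origin (TCP) lies between the finger pads; the fingertips stand 19 mm ahead of it and the grasp point (between the pads) is the TCP; z points along the fingers, y is the line along which they close (so a half turn about z gives the same grasp; the last joint's range is limited). The gripper opens to 85 mm and grips with 20 to 120 N. Pads are 22 mm wide; open, the fingers measure 114 mm over their backs; the gripper's body (76 mm by 85 mm) begins 54 mm behind the grasp point. The pads swing forward as they close: fully open they stand 13 mm farther back than shut.
Start: joints at [-1.413, 0.207, 1.542, -0, 1.393, -0.15], TCP at [0.174, -0.548, 0.25] pointing down, gripper open.
Joint ranges: [-2.73, 2.73], [-0.86, 2.22], [0.23, 2.46], [-1.11, 4.25], [0.08, 2.63], [-2.82, 2.82]. Speed limits (rad/s): [2.79, 2.79, 3.14, 3.14, 3.14, 3.14].

### API

Orientations are given as a 3x3 rotation matrix whose columns are the frame's x, y, z axes.
In Python, from rig import bot gives the robot as it stands.
- The arm moves only by the tool apply_moves, never from a script. Its arguments are lists of equal length, an entry for each row: "dp": the shift along the tool's x, y, z in cm, a list of three; "roll": the turn about the tool's z in rad; "grip": the finger opening in cm, from 0 to 8.54. In form: {"dp": [[tx, ty, tz], ...], "roll": [roll, ...], "grip": [grip, ...]}. A call has 1 to 5 rows; each row is the pose to reach, as a shift and turn from the pose commanded when the call began, along the tool's axes at that moment; what a row does not reach only later rows make up. A row lasts 1/12 s, in which the tool goes at most 41.7 mm and 7.16 degrees, less where a joint would pass 70% of its speed; a pose out of reach is approached as far as the arm can. A call with a gripper value outside its range is refused whole. The fingers move at their own pace and stop on an object; the grip force is fixed at half the most. Time passes only in rows, so rows that repeat a pose let the fingers close. It gives the time, the measured TCP pose, the force, the opening and the grip force at its end, in the units of the state.
- bot.sense(): the state, without advancing time (a new reading comes with each control period).
- bot.grab_frame(name): name is "side" or "top" or "wrist"; returns (picture, depth): 400x640x3 uint8, blue, green, red; 400x640 float32, m along the optical axis (not along the pixel's ray), 0 where there is no reading.
- bot.calibration(name): a dict with "fovy" (degrees; the focal length in pixels is half the picture's height over the tangent of half this angle, whatever the lens; pixels are square), "cx", "cy" (the principal point, pixels), "world_to_cam" (4x4, takes a point from world to camera coordinates); the wrist camera has in their place "tool_from_camera" (4x4, takes a point from camera to tool coordinates, whose origin is the TCP and whose axes are the flange's). Camera axes: x right, y down, z forward; pixel columns grow to the right and rows downward; lengths in m; the calibration is good to about 2 mm. A picture is of the moment at which its call begins: read the wrist's pose just before it. calibration takes no time and is no camera call.
- bot.close_job(): hands the job in; it is judged then, once.
The state is a dict: "time": time; "q": joint angles; "dq": joint speeds; "joint_torque": joint torques, N m; "tool_pos": TCP position; "eef_rot": TCP orientation; "wrist_force": force on the tool from outside, world axes, zero at the start; "ft_torque": the same for the moment, N m; "grip_width": finger opening in m; "grip_force": force on a finger pad.
Only numpy, scipy, OpenCV 4.12 (cv2) and the standard library are available. Lean on these libraries where they do the work, as an engineer would, in place of code of your own. Each camera call takes 0.05 s, during which the arm holds its last target. There are 200 camera calls.

### The job

Without touching the cheese with the gripper's fingers, pick up the green-tipped tongs from their rest, pinch the yellow block of cheese with them and move it, lengthwise, into the gauge on the board, so that at least half of its length lies between the blue jaw and the red stop plate. Lay the tongs back flat across both bars of their rest, as they lay, then slide the blue jaw shut on the cheese until the cheese sits square against it and has pushed the spring-backed red plate in by about 5 mm, never to the end of its travel, and leave the jaw there. Leave the other things on the table where they are.

Things in the scene. Friction and masses are not known exactly. Their poses are not given: they have to be found in the camera images.
- board: Fixed brown board, 220 (x) x 380 (y) x 20 mm thick. Origin: centre of its underside, top 20 mm above. On its +y end stands the gauge: blue jaw and red stop plate face each other across x, both at y = 55 to 145 mm; its mouth at y = 55 mm is open to -y. A steel rail, 8 mm high, crosses the board at y = 165 to 185 mm. The cheese starts on the board's -y part, clear of the gauge.
- jaw (a joint): Blue sliding jaw, upright plate 16 mm thick, 90 mm long, top 51 mm above the board's top. Value in m, 0 to 0.110: slides along board +x towards the red plate. At 0 its inner face is at board x = -65 mm, its outer face at -81 mm. About 7 N of friction; stays where left. With the cheese square in the gauge and touching the plate it reads about 0.079.
- jaw_push (a point): Point on the jaw's outer face (board -x side), middle of its length, 30 mm above the board's top; moves with the jaw. Push here towards board +x, with closed fingers lowered behind the jaw.
- stop_plate (a joint): Red spring-backed stop plate, 10 mm thick, 90 mm long, top 45 mm above the board's top, before a fixed dark housing. Value in m: 0 at rest, grows as it is pushed in along board +x, end of travel 0.016; spring 0.45 N per mm, no preload. At 0 its inner face is at board x = +60 mm.
- stop_face (a point): Middle of the red plate's inner face, 30 mm above the board's top; moves with the plate.
- cheese: Yellow block of cheese with holes and an orange rind at one end (+x), 110 (x) x 46 (y) x 42 mm high, about 240 g. Origin: centre of its underside. It starts on the board with its +x axis pointing roughly to board +y (towards the gauge), up to 0.35 rad askew.
- tongs: Steel spring tongs, 120 g, lying flat, open. Origin: on the centre line, at the underside, midway along the green sleeves; x to the tips, z up. x from -102 (head) to +105 mm. Arms 0 to 22 mm above the origin, hinged at x = -85 mm; each finger feels 8 N open, 11 N when shut on the cheese. More under tongs_grip and tongs_tips.
- tongs_grip (a point): Where to grip: centre line between the green sleeves (tongs x = -22 to +22 mm), 11 mm above the underside. Take both sleeves from above, fingers closing along tongs y: 62 mm over all when open, about 49 mm when shut on the cheese. A light squeeze (57 mm) carries the tongs open.
- tongs_tips (a point): Centre between the green paddles (tongs x = +62 to +105 mm, 0 to 26 mm above the underside), 11 mm above the underside, 85 mm ahead of tongs_grip. Paddles stand 72 mm apart inside when open and move twice as far as the sleeves. Behind them (x below 65 mm) the arms stand up to 11 mm closer together inside, so keep the cheese ahead of that.
- tong_left: Left arm (+y side) of the tongs with its green paddle; origin at its hinge.
- tong_right: Right arm (-y side) of the tongs with its green paddle; origin at its hinge.
- rest: Fixed tong rest: dark slab 190 (x) x 150 (y) x 8 mm with two light wooden bars across it along y at x = +-55 mm, 14 mm wide, 140 mm long, tops 18 mm above the origin. Origin: centre of its underside. The tongs lie across both bars, origin 18 mm above the rest's origin, tips towards rest +x.
- herb_cheese: Bystander: pale cheese with dark herbs, 85 x 70 x 62 mm. Origin: centre of its underside.
- honey_jar: Bystander: closed jar, 64 mm diameter, 85 mm high. Origin: centre of its underside.
- olive_bowl: Bystander: blue bowl, 90 mm diameter, 45 mm high. Origin: centre of its underside.

How it is judged:
By the outcome, as a careful person would: the job done as asked, in the order asked, and still so for the second after the job is handed in, with the robot touching nothing.
It also fails if it takes over 67 s, if anything falls off the work surface, if the arm or the gripper's body presses on something with over 40 N, if the wrist force passes 120 N, or if a joint passes its speed limit or range.

## Working session

There is one attempt and no reset: what is moved stays moved. The work goes in short steps, Python scripts to look and compute and a tool call to move; the robot and the scene stay as the last step left them, time stands still between calls to the robot, and variables do not carry over. Pictures are saved under pics/ and viewed, at most 10 in all, crops included, and the job is handed in when it is done.

Besides the shell and the picture viewer there is one more tool, called after ">>>" by a JSON object that holds its "op" and its "data". apply_moves: Moves the arm, as the interface text tells. Its arguments: {"type":"object","properties":{"dp":{"type":"array","items":{"type":"array","items":{"type":"number"}}},"roll":{"type":"array","items":{"type":"number"}},"grip":{"type":"array","items":{"type":"number"}}},"required":["dp","roll","grip"]}

```bash
mkdir -p pics; cat > h.py <<'E'
import numpy as np, cv2
from rig import bot
def cam(n):
    c=bot.calibration(n); f=200/np.tan(np.radians(c["fovy"])/2); return c,f
def snap(n,p=None):
    s=bot.sense(); im,d=bot.grab_frame(n); c,f=cam(n)
    if p: cv2.imwrite(f"pics/{p}.png",im)
    if n=="wrist":
        T=np.eye(4);T[:3,:3]=s["eef_rot"];T[:3,3]=s["tool_pos"];W=T@np.array(c["tool_from_camera"])
    else: W=np.linalg.inv(np.array(c["world_to_cam"]))
    v,u=np.mgrid[0:400,0:640]
    P=np.stack([(u-c["cx"])/f*d,(v-c["cy"])/f*d,d],-1)@W[:3,:3].T+W[:3,3]
    P[d==0]=np.nan
    return im,P
E
python3 - <<'E'
from h import *
for n in("top","side"):
    im,P=snap(n,n+"0"); np.save(f"pics/{n}0.npy",P); print(bot.calibration(n))
s=bot.sense();print(s)
E
```

```text
{'fovy': 50.365947535325, 'cx': 314.4913163651714, 'cy': 203.58429580941277, 'world_to_cam': array([[ 0.01704033, -0.99984341, -0.00477309, -0.05068832],
       [-0.99627623, -0.01657562, -0.08461044,  0.60326129],
       [ 0.08451807,  0.0061971 , -0.99640268,  1.1627782 ],
       [ 0.        ,  0.        ,  0.        ,  1.        ]])}
{'fovy': 54.88900013465342, 'cx': 310.4804762323223, 'cy': 198.97471669371816, 'world_to_cam': array([[ 0.99542241, -0.09551579, -0.00331127, -0.60024528],
       [-0.0607567 , -0.6056742 , -0.79338981,  0.04540895],
       [ 0.0737757 ,  0.78995917, -0.60870489,  1.00030258],
       [ 0.        ,  0.        ,  0.        ,  1.        ]])}
{'time': 0.1, 'q': array([-1.41349340e+00,  2.07402812e-01,  1.54282743e+00,  1.19064656e-07,
        1.39348658e+00, -1.50503283e-01]), 'dq': array([ 0.00050207, -0.00235798, -0.00154619,  0.00025343, -0.000185  ,
       -0.0002288 ]), 'joint_torque': array([-1.06554569e-04, -3.84092224e+01, -2.92547160e+01, -1.80785046e-04,
        4.88600432e-03, -1.25992673e-05]), 'tool_pos': array([ 0.17409182, -0.54733224,  0.24919545]), 'eef_rot': array([[ 9.53000571e-01,  3.02968318e-01, -3.32644915e-04],
       [ 3.02968333e-01, -9.52998315e-01,  2.09795444e-03],
       [ 3.18603685e-04, -2.10013266e-03, -9.99997744e-01]]), 'wrist_force': array([ 0.31116493,  0.74989597, -1.07943888]), 'ft_torque': array([0.01533111, 0.00125088, 0.03311367]), 'grip_force': 0.0, 'grip_width': 0.08559897144169633}
```

View pics/top0.png

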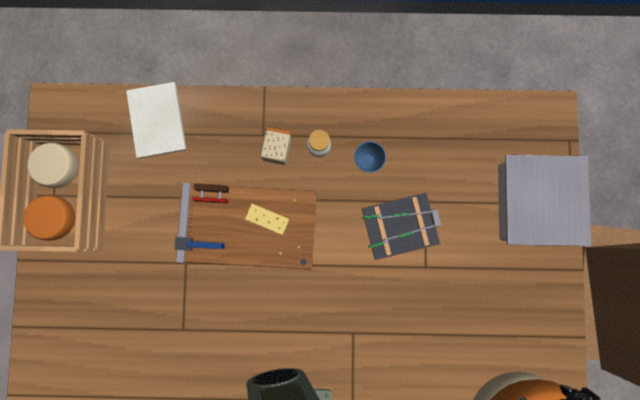

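View pics/side0.png

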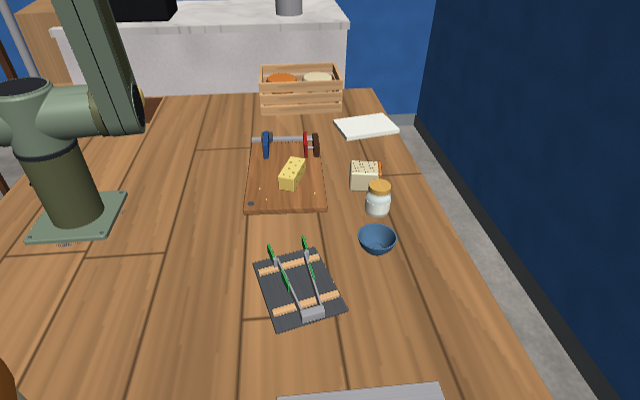

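Top view: the tongs are on the rest (sleeves about (400,216) and (408,233), head (435,217), tips to the left). The cheese is at (267,219), the blue jaw at (205,245) and the red plate at (210,200). The side view agrees, with nothing standing in the gauge mouth. Now rough positions.

```bash
python3 - <<'E'
from h import *
im=cv2.imread("pics/top0.png");P=np.load("pics/top0.npy")
hsv=cv2.cvtColor(im,cv2.COLOR_BGR2HSV)
def blob(name,lo,hi,box):
    m=cv2.inRange(hsv,lo,hi); k=np.zeros_like(m);k[box[1]:box[3],box[0]:box[2]]=1;m=m*k
    p=P[m>0]; p=p[~np.isnan(p[:,0])]; 
    v,u=np.nonzero(m); r=cv2.minAreaRect(p[:,:2].astype(np.float32)*1000)
    print(name,len(p),p.mean(0).round(4),"zmax",np.percentile(p[:,2],[5,50,95]).round(3),r)
blob("cheese",(20,80,120),(35,255,255),(240,195,295,245))
blob("greenL",(45,90,40),(85,255,255),(355,205,445,225))
blob("greenR",(45,90,40),(85,255,255),(355,225,445,260))
blob("slab",(0,0,20),(180,90,75),(355,190,445,265))
blob("blue",(100,100,40),(125,255,255),(188,235,230,255))
blob("red",(0,150,80),(6,255,255),(190,190,232,206))
for n,(u,v) in dict(bTR=(315,192),bBR=(312,268),railT=(185,186),railB=(182,258),herb=(277,147),jar=(319,139),bowl=(370,156),head=(435,217)).items(): print(n,P[v,u].round(4))
E
```

```text
cheese 693 [0.5578 0.0864 0.0631] zmax [0.06  0.063 0.067] ((557.9326782226562, 88.05668640136719), (111.00849914550781, 46.733299255371094), 68.22476959228516)
greenL 65 [ 0.5734 -0.2265  0.04  ] zmax [0.012 0.043 0.047] ((575.8814697265625, -236.1651153564453), (8.639142990112305, 124.17755889892578), 6.205320358276367)
greenR 72 [ 0.5062 -0.2465  0.038 ] zmax [0.008 0.043 0.047] ((506.4954528808594, -252.16151428222656), (9.628931045532227, 126.77465057373047), 18.561487197875977)
slab 74 [ 0.5552 -0.3115  0.0142] zmax [0.003 0.009 0.034] ((544.4599609375, -282.8901672363281), (140.14051818847656, 180.820556640625), 14.804126739501953)
blue 186 [0.4856 0.2497 0.0708] zmax [0.067 0.072 0.075] ((485.85162353515625, 250.96075439453125), (88.60331726074219, 16.727798461914062), 89.53270721435547)
red 140 [0.6076 0.2435 0.063 ] zmax [0.047 0.065 0.069] ((608.5213623046875, 246.37643432617188), (89.59120178222656, 9.987323760986328), 87.6295166015625)
bTR [ 0.6372 -0.0414  0.02  ]
bBR [ 0.4241 -0.0365  0.0017]
railT [0.6471 0.3227 0.0289]
railB [0.4469 0.3232 0.0264]
herb [0.7548 0.0646 0.0618]
jar [ 0.7725 -0.05    0.0885]
bowl [ 0.7453 -0.1972  0.0051]
head [ 0.5714 -0.3729  0.0381]
```

```bash
cat > plan.py <<'E'
import numpy as np, json, math
from rig import bot
def plan(wps, start=None):
    """wps: (x,y,z,heading of tool y,grip cm,max step m/row[,hold rows]); prints call arguments, 5 rows each, tool pointing down"""
    s=bot.sense(); R=s["eef_rot"]
    p,h=(np.array(s["tool_pos"]),math.atan2(R[1,1],R[0,1])) if start is None else start
    rows=[]; q=np.array(p);g=h
    for w in wps:
        t=np.array(w[:3]); n=max(1,math.ceil(np.linalg.norm(t-q)/w[5]-1e-6),math.ceil(abs(w[3]-g)/0.12-1e-6))
        if np.linalg.norm(t-q)<3e-4 and abs(w[3]-g)<2e-3: n=0
        rows+=[(q+(t-q)*(i+1)/n,g+(w[3]-g)*(i+1)/n,w[4]) for i in range(n)]
        rows+=[(t,w[3],w[4])]*(w[6] if len(w)>6 else 0); q,g=t,w[3]
    p=np.array(p)
    for k in range(0,len(rows),5):
        X=np.array([math.sin(h)*-1,math.cos(h),0]); Y=np.array([math.cos(h),math.sin(h),0]); X=np.cross(Y,[0,0,-1]); Z=np.array([0,0,-1.])
        M=np.stack([X,Y,Z]); A={"dp":[],"roll":[],"grip":[]}
        for t,gg,gr in rows[k:k+5]:
            A["dp"].append([round(float(v),2)+0.0 for v in M@(t-p)*100]); A["roll"].append(round(h-gg,3)); A["grip"].append(gr)
        p=p+M.T@np.array(A["dp"][-1])/100; h-=A["roll"][-1]
        print(json.dumps(A))
    print("end",p.round(4),round(h,4),len(rows)/12,"s")
E
python3 - <<'E'
from plan import *
print(bot.calibration("wrist"))
plan([(0.542,-0.25,0.25,0.216,8.5,0.039)])
E
```

```text
{'fovy': 66.5277516098563, 'cx': 322.717083500167, 'cy': 196.9136889678176, 'tool_from_camera': array([[ 9.05621902e-04, -9.63515899e-01, -2.67649571e-01,
         6.83986933e-02],
       [ 9.99999576e-01,  9.17188683e-04,  8.18071183e-05,
        -1.49422421e-04],
       [ 1.66662698e-04, -2.67649531e-01,  9.63516321e-01,
        -1.24233065e-01],
       [ 0.00000000e+00,  0.00000000e+00,  0.00000000e+00,
         1.00000000e+00]])}
{"dp": [[3.39, -1.32, -0.01], [6.78, -2.64, -0.01], [10.17, -3.97, -0.02], [13.56, -5.29, -0.02], [16.95, -6.61, -0.03]], "roll": [-0.114, -0.228, -0.341, -0.455, -0.569], "grip": [8.5, 8.5, 8.5, 8.5, 8.5]}
{"dp": [[3.57, 0.71, -0.01], [7.14, 1.42, -0.01], [10.71, 2.14, -0.02], [14.27, 2.85, -0.03], [17.84, 3.56, -0.03]], "roll": [-0.114, -0.227, -0.341, -0.455, -0.569], "grip": [8.5, 8.5, 8.5, 8.5, 8.5]}
{"dp": [[2.62, 2.53, -0.01], [5.25, 5.05, -0.01], [7.87, 7.57, -0.02]], "roll": [-0.113, -0.227, -0.341], "grip": [8.5, 8.5, 8.5]}
end [ 0.542 -0.25   0.25 ] 0.216 1.0833333333333333 s
```

>>> {"op": "apply_moves", "data": {"dp": [[3.39,-1.32,0],[6.78,-2.64,0],[10.17,-3.97,0],[13.56,-5.29,0],[16.95,-6.61,0]], "roll": [-0.114,-0.228,-0.341,-0.455,-0.569], "grip": [8.5,8.5,8.5,8.5,8.5]}}

```text
time: 0.52
tool_pos: [0.3165, -0.4321, 0.2497]
eef_rot: [[0.636, 0.772, -0.0], [0.772, -0.636, 0.001], [0.0, -0.001, -1.0]]
wrist_force: [0.6, -0.9, 0.9]
grip_width: 0.0848
grip_force: 0.0
```

>>> {"op": "apply_moves", "data": {"dp": [[3.57,0.71,0],[7.14,1.42,0],[10.71,2.14,0],[14.27,2.85,0],[17.84,3.56,0]], "roll": [-0.114,-0.227,-0.341,-0.455,-0.569], "grip": [8.5,8.5,8.5,8.5,8.5]}}

```text
time: 0.93
tool_pos: [0.4581, -0.3176, 0.2498]
eef_rot: [[0.119, 0.993, -0.001], [0.993, -0.119, 0.001], [0.001, -0.001, -1.0]]
wrist_force: [0.4, -0.7, 0.7]
grip_width: 0.0848
grip_force: 0.0
```

>>> {"op": "apply_moves", "data": {"dp": [[2.62,2.53,0],[5.25,5.05,0],[7.87,7.57,0],[7.87,7.57,0],[7.87,7.57,0]], "roll": [-0.113,-0.227,-0.341,-0.341,-0.341], "grip": [8.5,8.5,8.5,8.5,8.5]}}

```text
time: 1.35
tool_pos: [0.5429, -0.2489, 0.2494]
eef_rot: [[-0.217, 0.976, -0.001], [0.976, 0.217, 0.001], [0.001, -0.001, -1.0]]
wrist_force: [0.7, -0.1, -1.1]
grip_width: 0.0847
grip_force: 0.0
```

```bash
python3 - <<'E'
from h import *
im,P=snap("wrist","w1"); np.save("pics/w1.npy",P); s=bot.sense(); print(s["tool_pos"],s["eef_rot"][:,1],s["time"],s["q"])
E
```

```text
[ 0.54199895 -0.2499474   0.24949766] [ 0.97658344  0.21513338 -0.00155618] 1.4 [-5.76710371e-01  2.54082655e-01  1.48530293e+00 -6.34212175e-04
  1.40379036e+00 -7.93432588e-01]
```

View pics/w1.png

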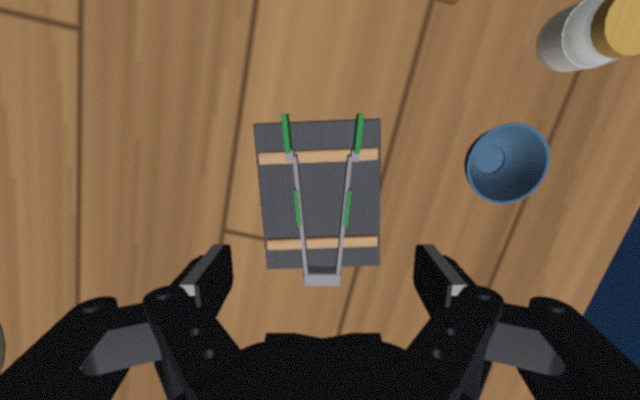

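The wrist view shows the tongs with their tips up: paddles (287,132) and (359,133), sleeves (298,208) and (347,208), head (322,280). The rest bars are at rows 157 and 243.

```bash
python3 - <<'E'
from h import *
im=cv2.imread("pics/w1.png");P=np.load("pics/w1.npy")
hsv=cv2.cvtColor(im,cv2.COLOR_BGR2HSV)
m=cv2.inRange(hsv,(45,90,40),(85,255,255))
n,l,st,c=cv2.connectedComponentsWithStats(m)
C={}
for i in range(1,n):
    if st[i,4]<40: continue
    p=P[l==i]; p=p[~np.isnan(p[:,0])]; p=p[p[:,2]>0.03]
    r=cv2.minAreaRect(p[:,:2].astype(np.float32)*1000)
    C[tuple(c[i].round())]=np.array(r[0])
    print(c[i].round(),st[i,4],np.array(r[0]).round(1),np.array(r[1]).round(1),p[:,2].max().round(4),np.median(p[:,2]).round(4))
k=sorted(C,key=lambda a:a[1]); tip=(C[k[0]]+C[k[1]])/2; sl=(C[k[2]]+C[k[3]])/2
d=tip-sl; print(tip,sl,np.hypot(*d),"head axis",np.arctan2(d[1],d[0]))
# bars, rest
b=cv2.inRange(hsv,(8,60,150),(22,180,255)); 
for y0,y1 in((148,166),(234,252)):
    k=np.zeros_like(b);k[y0:y1,256:384]=b[y0:y1,256:384]; p=P[k>0];p=p[(p[:,2]>0.012)&(p[:,2]<0.026)]
    print(len(p),cv2.minAreaRect(p[:,:2].astype(np.float32)*1000),np.median(p[:,2]))
print("head",P[279,322])
E
```

```text
[286. 133.] 266 [ 494.2 -211.8] [ 6.  39.7] 0.0464 0.0442
[358. 133.] 267 [ 570.1 -194.9] [ 6.1 39.8] 0.0465 0.0442
[296. 207.] 134 [ 522.  -291.1] [ 4.4 42.3] 0.0445 0.0425
[347. 208.] 141 [ 578.3 -278.5] [ 4.1 42.1] 0.0441 0.0423
[ 532.1592865  -203.34815216] [ 550.11547852 -284.83351135] 83.44032954374723 head axis 1.7876909022087901
1007 ((533.3790893554688, -231.43731689453125), (138.38180541992188, 12.797999382019043), 14.895750999450684) 0.01843100095372141
855 ((561.1201171875, -337.3243103027344), (138.29042053222656, 12.809195518493652), 14.958308219909668) 0.018475915842829926
head [ 0.57023157 -0.37361134  0.04183166]
```

```bash
python3 - <<'E'
from plan import *
plan([(0.5501,-0.2848,0.11,0.217,8.5,0.039),(0.5501,-0.2848,0.029,0.217,8.5,0.02),(0.5501,-0.2848,0.029,0.217,5.7,0.02,10)])
E
```

```text
{"dp": [[-0.89, 0.01, 3.49], [-1.79, 0.02, 6.97], [-2.68, 0.03, 10.46], [-3.58, 0.04, 13.95], [-3.58, 0.04, 15.57]], "roll": [-0.0, -0.0, -0.0, -0.0, -0.0], "grip": [8.5, 8.5, 8.5, 8.5, 8.5]}
{"dp": [[0.0, 0.0, 1.62], [0.0, 0.0, 3.24], [0.0, 0.0, 4.86], [0.0, 0.0, 6.48], [0.0, 0.0, 6.48]], "roll": [-0.0, -0.0, -0.0, -0.0, -0.0], "grip": [8.5, 8.5, 8.5, 8.5, 5.7]}
{"dp": [[0.0, 0.0, 0.0], [0.0, 0.0, 0.0], [0.0, 0.0, 0.0], [0.0, 0.0, 0.0], [0.0, 0.0, 0.0]], "roll": [-0.0, -0.0, -0.0, -0.0, -0.0], "grip": [5.7, 5.7, 5.7, 5.7, 5.7]}
{"dp": [[0.0, 0.0, 0.0], [0.0, 0.0, 0.0], [0.0, 0.0, 0.0], [0.0, 0.0, 0.0]], "roll": [-0.0, -0.0, -0.0, -0.0], "grip": [5.7, 5.7, 5.7, 5.7]}
end [ 0.5501 -0.2848  0.029 ] 0.2168 1.5833333333333333 s
```

>>> {"op": "apply_moves", "data": {"dp": [[-0.9,0,3.5],[-1.8,0,7],[-2.7,0,10.5],[-3.58,0.04,13.9],[-3.58,0.04,15.6]], "roll": [0,0,0,0,0], "grip": [8.5,8.5,8.5,8.5,8.5]}}

```text
time: 1.82
tool_pos: [0.5463, -0.2867, 0.0893]
eef_rot: [[-0.21, 0.978, -0.006], [0.978, 0.21, 0.003], [0.004, -0.005, -1.0]]
wrist_force: [-1.4, 0.5, -0.6]
grip_width: 0.0853
grip_force: 0.0
```

>>> {"op": "apply_moves", "data": {"dp": [[0,0,1.6],[0,0,3.2],[0,0,4.8],[0,0,6.4],[0,0,6.4]], "roll": [0,0,0,0,0], "grip": [8.5,8.5,8.5,8.5,8.5]}}

```text
time: 2.23
tool_pos: [0.5461, -0.2851, 0.0264]
eef_rot: [[-0.211, 0.977, -0.007], [0.977, 0.211, 0.004], [0.006, -0.006, -1.0]]
wrist_force: [-0.1, 0.6, 0.2]
grip_width: 0.0852
grip_force: 0.0
```

>>> {"op": "apply_moves", "data": {"dp": [[0,0,0],[0,0,0],[0,0,0],[0,0,0],[0,0,0]], "roll": [0,0,0,0,0], "grip": [7,6.2,5.7,5.7,5.7]}}

```text
time: 2.65
tool_pos: [0.5514, -0.287, 0.0326]
eef_rot: [[-0.214, 0.977, 0.003], [0.977, 0.214, -0.003], [-0.004, 0.002, -1.0]]
wrist_force: [0.2, -1.1, 6.3]
grip_width: 0.0572
grip_force: 8.4
```

>>> {"op": "apply_moves", "data": {"dp": [[0,0,0],[0,0,0],[0,0,0]], "roll": [0,0,0], "grip": [5.7,5.7,5.7]}}

```text
time: 2.9
tool_pos: [0.5515, -0.287, 0.0326]
eef_rot: [[-0.214, 0.977, 0.003], [0.977, 0.214, -0.003], [-0.004, 0.002, -1.0]]
wrist_force: [-1.4, -0.6, 6.6]
grip_width: 0.0575
grip_force: 8.4
```

>>> {"op": "apply_moves", "data": {"dp": [[0,0,-0.4],[0,0,-1],[0,0,-3],[0,0,-6],[0,0,-9]], "roll": [0,0,0,0,0], "grip": [5.7,5.7,5.7,5.7,5.7]}}

```text
time: 3.32
tool_pos: [0.5487, -0.2842, 0.1196]
eef_rot: [[-0.214, 0.977, -0.004], [0.977, 0.214, 0.003], [0.004, -0.003, -1.0]]
wrist_force: [0.3, -0.5, -1.0]
grip_width: 0.0568
grip_force: 8.1
```

>>> {"op": "apply_moves", "data": {"dp": [[0,0,0],[0,0,0],[0,0,0]], "roll": [0,0,0], "grip": [5.7,5.7,5.7]}}

```text
time: 3.57
tool_pos: [0.5495, -0.2849, 0.1197]
eef_rot: [[-0.214, 0.977, -0.001], [0.977, 0.214, 0.001], [0.001, -0.001, -1.0]]
wrist_force: [0.4, 0.5, -1.1]
grip_width: 0.057
grip_force: 8.1
```

```bash
python3 - <<'E'
from h import *
im,P=snap("wrist","w2"); np.save("pics/w2.npy",P);s=bot.sense(); print(s["tool_pos"],s["eef_rot"],s["time"])
hsv=cv2.cvtColor(im,cv2.COLOR_BGR2HSV)
m=cv2.inRange(hsv,(45,90,40),(85,255,255))
n,l,st,c=cv2.connectedComponentsWithStats(m)
T=np.eye(4);T[:3,:3]=s["eef_rot"];T[:3,3]=s["tool_pos"]
for i in range(1,n):
    if st[i,4]<40: continue
    p=P[l==i]; p=p[~np.isnan(p[:,0])]
    q=(p-s["tool_pos"])@s["eef_rot"]
    print(c[i].round(),st[i,4],"tool frame mm",q.mean(0).round(4),np.percentile(q,[2,98],axis=0).round(4).tolist(),"zw",np.percentile(p[:,2],[2,50,98]).round(4))
E
```

```text
[ 0.54888001 -0.28450611  0.11860327] [[-0.21438864  0.97674398 -0.00295023]
 [ 0.9767446   0.21439529  0.00215711]
 [ 0.00273946 -0.00241917 -0.99999332]] 3.6167
[230.  60.] 3642 tool frame mm [ 0.0848 -0.0311 -0.0083] [[0.0653, -0.0351, -0.0143], [0.1025, -0.0288, 0.0086]] zw [0.1103 0.1312 0.1332]
[415.  59.] 3574 tool frame mm [ 0.0849  0.0335 -0.0087] [[0.0654, 0.0311, -0.0142], [0.1024, 0.0376, 0.0076]] zw [0.1112 0.1311 0.133 ]
[260. 272.] 1115 tool frame mm [ 0.0024 -0.0247 -0.0107] [[-0.0193, -0.0275, -0.0121], [0.0224, -0.0218, -0.0086]] zw [0.1273 0.1295 0.1307]
[385. 272.] 1122 tool frame mm [ 0.0024  0.0275 -0.0105] [[-0.0195, 0.0246, -0.0121], [0.0225, 0.0303, -0.0081]] zw [0.1266 0.1294 0.1307]
```

View pics/w2.png

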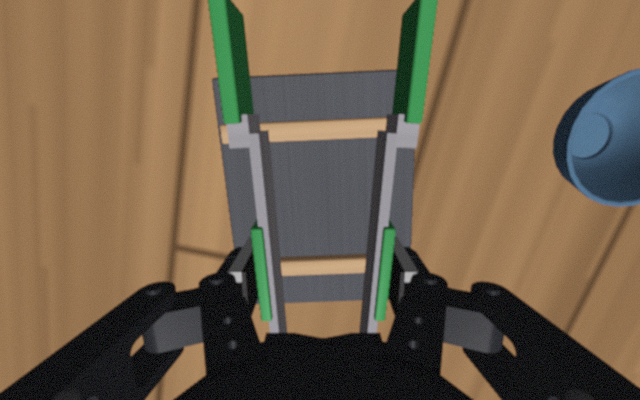

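Tongs are held level and open (paddle tops 26 mm above their underside, TCP about 11.8 mm above it). Next I look at the cheese and gauge from above.

```bash
python3 - <<'E'
from plan import *
plan([(0.545,0.04,0.25,-0.38,5.7,0.036,2)])
E
```

```text
{"dp": [[3.18, 0.66, -1.31], [6.36, 1.32, -2.63], [9.53, 1.97, -3.94], [12.71, 2.63, -5.26], [15.89, 3.29, -6.57]], "roll": [0.06, 0.119, 0.179, 0.238, 0.298], "grip": [5.7, 5.7, 5.7, 5.7, 5.7]}
{"dp": [[3.23, -0.3, -1.31], [6.46, -0.61, -2.63], [9.69, -0.91, -3.94], [12.92, -1.22, -5.26], [16.15, -1.52, -6.57]], "roll": [0.06, 0.119, 0.179, 0.238, 0.298], "grip": [5.7, 5.7, 5.7, 5.7, 5.7]}
{"dp": [[0.0, 0.0, 0.0], [0.0, 0.0, 0.0]], "roll": [0.0, 0.0], "grip": [5.7, 5.7]}
end [0.545 0.04  0.25 ] -0.3799 1.0 s
```

>>> {"op": "apply_moves", "data": {"dp": [[3.18,0.66,-1.31],[6.36,1.32,-2.63],[9.53,1.97,-3.94],[12.71,2.63,-5.26],[15.89,3.29,-6.57]], "roll": [0.06,0.119,0.179,0.238,0.298], "grip": [5.7,5.7,5.7,5.7,5.7]}}

```text
time: 4.03
tool_pos: [0.5464, -0.1213, 0.184]
eef_rot: [[0.085, 0.996, -0.005], [0.996, -0.085, 0.002], [0.002, -0.005, -1.0]]
wrist_force: [1.4, 0.2, -1.2]
grip_width: 0.0571
grip_force: 8.1
```

>>> {"op": "apply_moves", "data": {"dp": [[3.23,-0.3,-1.31],[6.46,-0.61,-2.63],[9.69,-0.91,-3.94],[12.92,-1.22,-5.26],[16.15,-1.52,-6.57]], "roll": [0.06,0.119,0.179,0.238,0.298], "grip": [5.7,5.7,5.7,5.7,5.7]}}

```text
time: 4.45
tool_pos: [0.5447, 0.0407, 0.2499]
eef_rot: [[0.374, 0.928, -0.005], [0.928, -0.374, 0.0], [-0.001, -0.005, -1.0]]
wrist_force: [1.0, 0.3, -1.0]
grip_width: 0.0568
grip_force: 8.1
```

>>> {"op": "apply_moves", "data": {"dp": [[0,0,0],[0,0,0],[0,0,0],[0,0,0]], "roll": [0,0,0,0], "grip": [5.7,5.7,5.7,5.7]}}

```text
time: 4.78
tool_pos: [0.5454, 0.0381, 0.2497]
eef_rot: [[0.372, 0.928, -0.004], [0.928, -0.372, -0.0], [-0.001, -0.003, -1.0]]
wrist_force: [-0.2, -0.2, -0.7]
grip_width: 0.0576
grip_force: 8.1
```

```bash
python3 - <<'E'
from h import *
im,P=snap("wrist","w3"); np.save("pics/w3.npy",P);s=bot.sense(); print(s["tool_pos"],s["eef_rot"],s["time"])
E
```

```text
[0.54553019 0.03785595 0.24995096] [[ 3.72242465e-01  9.28129781e-01 -3.26437569e-03]
 [ 9.28134682e-01 -3.72244558e-01 -3.60442996e-05]
 [-1.24859987e-03 -3.01636307e-03 -9.99994671e-01]] 4.8333
```

View pics/w3.png

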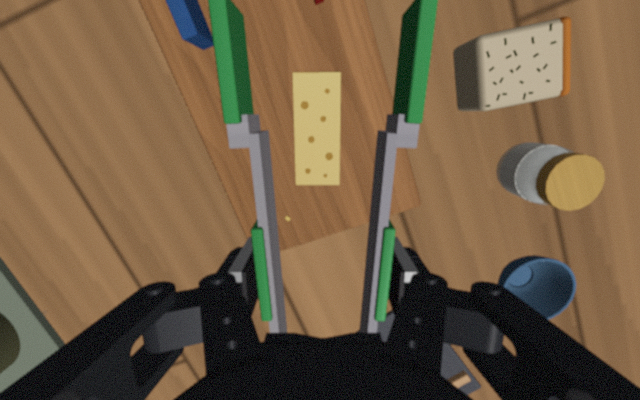

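The cheese top spans (293,72) to (340,185), between the tong arms and parallel to them. The blue jaw's near end is at (200,40).

```bash
python3 - <<'E'
from h import *
from plan import plan
im=cv2.imread("pics/w3.png");P=np.load("pics/w3.npy")
hsv=cv2.cvtColor(im,cv2.COLOR_BGR2HSV)
m=cv2.inRange(hsv,(18,60,100),(35,255,255)); m[:,:285]=0;m[:,350:]=0;m[:60]=0;m[195:]=0
p=P[m>0];p=p[p[:,2]>.05]; print(len(p),cv2.minAreaRect(p[:,:2].astype(np.float32)*1000),p[:,2].mean())
# board right edge & gauge from top cam
P=np.load("pics/top0.npy");im=cv2.imread("pics/top0.png")
Q=P.reshape(-1,3)
b=Q[(Q[:,2]>.014)&(Q[:,2]<.025)&(Q[:,0]>.38)&(Q[:,0]<.68)&(Q[:,1]>-.08)&(Q[:,1]<.36)]
r=cv2.minAreaRect(b[:,:2].astype(np.float32)*1000); print("board",len(b),r)
plan([(0.55,0.11,0.25,0.03,5.7,0.036,4)])
E
```

```text
5105 ((558.1668701171875, 87.2016372680664), (109.50531005859375, 45.903255462646484), 68.45056915283203) 0.06295829396253418
board 8228 ((539.8108520507812, 150.03012084960938), (379.5760803222656, 220.17715454101562), 87.65467834472656)
{"dp": [[1.72, -0.57, 0.0], [3.43, -1.14, 0.0], [5.15, -1.7, 0.0], [6.86, -2.27, 0.0], [6.86, -2.27, 0.0]], "roll": [-0.103, -0.206, -0.309, -0.411, -0.411], "grip": [5.7, 5.7, 5.7, 5.7, 5.7]}
{"dp": [[0.0, 0.0, 0.0], [0.0, 0.0, 0.0], [0.0, 0.0, 0.0]], "roll": [-0.0, -0.0, -0.0], "grip": [5.7, 5.7, 5.7]}
end [0.55 0.11 0.25] 0.0296 0.6666666666666666 s
```

```bash
python3 - <<'E'
from plan import *
h=1.1938-np.pi/2
plan([(0.4907,-0.0829,0.15,h,5.7,0.036,1),(0.4907,-0.0829,0.045,h,5.7,0.03,3)])
print();plan([(.5136,-.0252,.045,h,5.7,.012,3)],((.4907,-.0829,.045),h))
E
```

```text
{"dp": [[-2.65, -0.12, 2.0], [-5.3, -0.24, 4.0], [-7.95, -0.36, 6.0], [-10.6, -0.48, 8.0], [-13.25, -0.59, 10.0]], "roll": [-0.001, -0.002, -0.003, -0.004, -0.004], "grip": [5.7, 5.7, 5.7, 5.7, 5.7]}
{"dp": [[0.0, 0.0, 0.0], [0.0, 0.0, 2.62], [0.0, 0.0, 5.25], [0.0, 0.0, 7.87], [0.0, 0.0, 10.5]], "roll": [-0.0, -0.0, -0.0, -0.0, -0.0], "grip": [5.7, 5.7, 5.7, 5.7, 5.7]}
{"dp": [[0.0, 0.0, 0.0], [0.0, 0.0, 0.0], [0.0, 0.0, 0.0]], "roll": [-0.0, -0.0, -0.0], "grip": [5.7, 5.7, 5.7]}
end [ 0.4907 -0.0829  0.045 ] -0.3774 1.0833333333333333 s

{"dp": [[1.03, 0.0, 0.0], [2.07, 0.0, 0.0], [3.1, 0.0, 0.0], [4.14, 0.0, 0.0], [5.17, 0.0, 0.0]], "roll": [0.0, 0.0, 0.0, 0.0, 0.0], "grip": [5.7, 5.7, 5.7, 5.7, 5.7]}
{"dp": [[1.04, 0.01, 0.0], [1.04, 0.01, 0.0], [1.04, 0.01, 0.0], [1.04, 0.01, 0.0]], "roll": [0.0, 0.0, 0.0, 0.0], "grip": [5.7, 5.7, 5.7, 5.7]}
end [ 0.5137 -0.0252  0.045 ] -0.377 0.75 s
```

>>> {"op": "apply_moves", "data": {"dp": [[-2.65,-0.1,2.0],[-5.3,-0.2,4.0],[-7.95,-0.4,6.0],[-10.6,-0.5,8.0],[-13.25,-0.6,10.0]], "roll": [-0.001,-0.002,-0.003,-0.004,-0.004], "grip": [5.7,5.7,5.7,5.7,5.7]}}

```text
time: 5.25
tool_pos: [0.4902, -0.0838, 0.1501]
eef_rot: [[0.369, 0.93, -0.001], [0.93, -0.369, 0.0], [-0.0, -0.001, -1.0]]
wrist_force: [1.0, -0.5, -0.9]
grip_width: 0.0569
grip_force: 8.1
```

>>> {"op": "apply_moves", "data": {"dp": [[0,0,0],[0,0,2.6],[0,0,5.2],[0,0,7.8],[0,0,10.5]], "roll": [0,0,0,0,0], "grip": [5.7,5.7,5.7,5.7,5.7]}}

```text
time: 5.67
tool_pos: [0.4918, -0.0829, 0.0458]
eef_rot: [[0.369, 0.929, 0.001], [0.929, -0.369, -0.0], [0.0, 0.001, -1.0]]
wrist_force: [0.6, -0.5, -1.6]
grip_width: 0.0574
grip_force: 8.1
```

>>> {"op": "apply_moves", "data": {"dp": [[0,0,0],[0,0,0],[0,0,0],[0,0,0]], "roll": [0,0,0,0], "grip": [5.7,5.7,5.7,5.7]}}

```text
time: 6.0
tool_pos: [0.4934, -0.0827, 0.0487]
eef_rot: [[0.368, 0.93, 0.004], [0.93, -0.368, -0.001], [0.0, 0.004, -1.0]]
wrist_force: [0.9, -0.5, -0.9]
grip_width: 0.0572
grip_force: 8.1
```

```bash
python3 - <<'E'
from h import *
im,P=snap("wrist","w4");s=bot.sense(); print(s["tool_pos"],s["time"])
hsv=cv2.cvtColor(im,cv2.COLOR_BGR2HSV)
m=cv2.inRange(hsv,(45,90,40),(85,255,255))
n,l,st,c=cv2.connectedComponentsWithStats(m)
for i in range(1,n):
    if st[i,4]<40: continue
    p=P[l==i]; p=p[~np.isnan(p[:,0])]
    q=(p-s["tool_pos"])@s["eef_rot"]
    print(c[i].round(),st[i,4],q.mean(0).round(4),"zw",np.percentile(p[:,2],[2,50,98]).round(4))
from plan import plan
plan([(.5136,-.0252,.045,1.1938-np.pi/2,5.7,.012,3)])
E
```

```text
[ 0.49350455 -0.08262328  0.04881692] 6.05
[231.  59.] 3647 [ 0.0858 -0.0319 -0.0072] zw [0.0386 0.0599 0.0619]
[415.  59.] 3331 [ 0.0858  0.0328 -0.0082] zw [0.0411 0.0603 0.0621]
[385. 272.] 1110 [ 0.0032  0.0266 -0.0094] zw [0.0563 0.0586 0.0599]
[261. 273.] 1110 [ 0.003  -0.0254 -0.0096] zw [0.0568 0.0585 0.0597]
{"dp": [[1.01, -0.04, 0.06], [2.03, -0.08, 0.13], [3.04, -0.12, 0.19], [4.05, -0.16, 0.25], [5.07, -0.2, 0.32]], "roll": [0.0, 0.0, 0.0, 0.001, 0.001], "grip": [5.7, 5.7, 5.7, 5.7, 5.7]}
{"dp": [[1.01, -0.04, 0.06], [1.01, -0.04, 0.06], [1.01, -0.04, 0.06], [1.01, -0.04, 0.06]], "roll": [-0.0, -0.0, -0.0, -0.0], "grip": [5.7, 5.7, 5.7, 5.7]}
end [ 0.5136 -0.0252  0.045 ] -0.3772 0.75 s
```

>>> {"op": "apply_moves", "data": {"dp": [[1,0,0.1],[2,-0.1,0.1],[3,-0.1,0.2],[4,-0.15,0.2],[5.05,-0.2,0.3]], "roll": [0,0,0,0,0], "grip": [5.7,5.7,5.7,5.7,5.7]}}

```text
time: 6.47
tool_pos: [0.5088, -0.0328, 0.0439]
eef_rot: [[0.366, 0.93, 0.001], [0.93, -0.366, -0.0], [0.0, 0.001, -1.0]]
wrist_force: [-0.1, 0.3, -0.3]
grip_width: 0.0574
grip_force: 8.1
```

>>> {"op": "apply_moves", "data": {"dp": [[1.05,0,0],[1.05,0,0],[1.05,0,0],[1.05,0,0],[1.05,0,0]], "roll": [0,0,0,0,0], "grip": [5.7,5.7,5.7,5.7,5.7]}}

```text
time: 6.88
tool_pos: [0.512, -0.0247, 0.0436]
eef_rot: [[0.367, 0.93, -0.0], [0.93, -0.367, -0.0], [-0.0, -0.0, -1.0]]
wrist_force: [-0.8, 0.4, -0.9]
grip_width: 0.0568
grip_force: 8.1
```

```bash
python3 - <<'E'
from h import *
im,P=snap("wrist","w5");s=bot.sense(); print(s["tool_pos"],s["time"],s["wrist_force"])
E
```

```text
[ 0.51198308 -0.02478763  0.04363565] 6.9333 [ 0.3364439   0.73741606 -0.65633924]
```

View pics/w5.png

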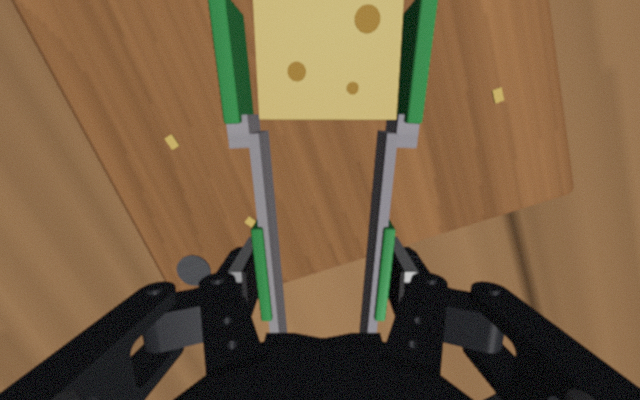

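The cheese's rear edge is at row 120, level with the start of the paddles, and sits slightly right of centre. I back off 3 mm, shift 1 mm, then pinch.

>>> {"op": "apply_moves", "data": {"dp": [[-0.3,0.15,0],[-0.3,0.15,0],[-0.3,0.15,0],[-0.3,0.15,0],[-0.3,0.15,0]], "roll": [0,0,0,0,0], "grip": [5.7,5.6,5.4,5.2,5.0]}}

```text
time: 7.35
tool_pos: [0.5124, -0.0279, 0.0437]
eef_rot: [[0.368, 0.93, -0.0], [0.93, -0.368, 0.0], [0.0, -0.0, -1.0]]
wrist_force: [-0.4, -0.8, -1.1]
grip_width: 0.0502
grip_force: 9.6
```

>>> {"op": "apply_moves", "data": {"dp": [[0,0,0],[0,0,0],[0,0,0],[0,0,0],[0,0,0]], "roll": [0,0,0,0,0], "grip": [4.8,4.7,4.7,4.7,4.7]}}

```text
time: 7.77
tool_pos: [0.5125, -0.0279, 0.0438]
eef_rot: [[0.367, 0.93, 0.0], [0.93, -0.367, -0.0], [-0.0, 0.0, -1.0]]
wrist_force: [-0.4, -1.5, 0.8]
grip_width: 0.0476
grip_force: 49.7
```

```bash
python3 - <<'E'
from h import *
im,P=snap("wrist","w6");s=bot.sense(); print(s["tool_pos"],s["time"],s["wrist_force"],s["grip_width"],s["grip_force"])
E
```

```text
[ 0.51248441 -0.02786247  0.04382961] 7.8167 [-1.76461718 -1.6598535   0.60942739] 0.047962944139350004 49.67060923576355
```

View pics/w6.png

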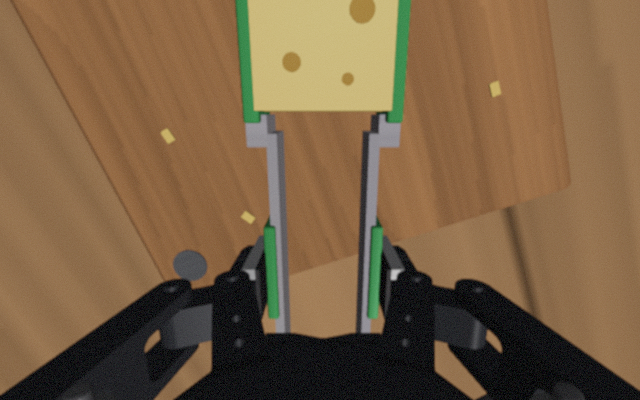

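The cheese is firmly pinched, 49.7 N at the pads, with its rear at row 110. I lift it 5 mm, square it to the board, and enter the gauge lengthwise.

```bash
python3 - <<'E'
from plan import *
h=-0.377
plan([(.5125,-.0279,.049,h,4.7,.003),(.5387,.0009,.049,-.041,4.7,.01,2),(.5437,.1238,.049,-.041,4.7,.018,3)])
E
```

```text
{"dp": [[0.0, 0.0, -0.26], [0.0, 0.0, -0.52], [0.91, 0.35, -0.52], [1.82, 0.69, -0.52], [2.73, 1.04, -0.52]], "roll": [0.001, 0.001, -0.083, -0.167, -0.251], "grip": [4.7, 4.7, 4.7, 4.7, 4.7]}
{"dp": [[0.79, 0.56, 0.0], [0.79, 0.56, 0.0], [0.79, 0.56, 0.0], [2.55, 0.41, 0.0], [4.3, 0.26, 0.0]], "roll": [-0.084, -0.084, -0.084, -0.084, -0.084], "grip": [4.7, 4.7, 4.7, 4.7, 4.7]}
{"dp": [[1.75, 0.0, 0.0], [3.51, 0.0, 0.0], [5.27, 0.0, 0.0], [7.02, 0.0, 0.0], [8.78, 0.0, 0.0]], "roll": [0.0, 0.0, 0.0, 0.0, 0.0], "grip": [4.7, 4.7, 4.7, 4.7, 4.7]}
{"dp": [[0.0, 0.0, 0.0], [0.0, 0.0, 0.0], [0.0, 0.0, 0.0]], "roll": [0.0, 0.0, 0.0], "grip": [4.7, 4.7, 4.7]}
end [0.5437 0.1238 0.049 ] -0.0409 1.5 s
```

>>> {"op": "apply_moves", "data": {"dp": [[0,0,-0.3],[0,0,-0.5],[0.9,0.35,-0.5],[1.8,0.7,-0.5],[2.7,1.05,-0.5]], "roll": [0,0,-0.084,-0.168,-0.252], "grip": [4.7,4.7,4.7,4.7,4.7]}}

```text
time: 8.23
tool_pos: [0.5318, -0.0061, 0.0483]
eef_rot: [[0.12, 0.993, -0.001], [0.993, -0.12, 0.0], [0.0, -0.001, -1.0]]
wrist_force: [-0.4, 0.1, -3.4]
grip_width: 0.048
grip_force: 49.6
```

>>> {"op": "apply_moves", "data": {"dp": [[0.8,0.55,0],[0.8,0.55,0],[0.8,0.55,0],[0.8,0.55,0]], "roll": [-0.084,-0.084,-0.084,-0.084], "grip": [4.7,4.7,4.7,4.7]}}

```text
time: 8.57
tool_pos: [0.5378, 0.0007, 0.0483]
eef_rot: [[0.041, 0.999, -0.001], [0.999, -0.041, -0.0], [-0.0, -0.001, -1.0]]
wrist_force: [-0.0, -0.1, -3.7]
grip_width: 0.0481
grip_force: 49.7
```

```bash
cat > ch.py <<'E'
from h import *
B=np.array([539.8,150.0]);ex=np.array([.9992,-.041]);ey=np.array([.041,.9992])
def chk(tag):
    im,P=snap("top",tag); hsv=cv2.cvtColor(im,cv2.COLOR_BGR2HSV)
    for n,lo,hi,z in(("cheese",(20,80,120),(35,255,255),.052),("blue",(100,100,40),(125,255,255),.062),("red",(0,150,80),(6,255,255),.055)):
        m=(cv2.inRange(hsv,lo,hi)>0)&(P[...,2]>z)&(P[...,2]<.085)&(np.abs(P[...,0]-.54)<.1)&(np.abs(P[...,1]-.15)<.19)
        p=P[m][:,:2]*1000-B; q=np.stack([p@ex,p@ey],1).astype(np.float32)
        if len(q)>5: print(n,len(q),[np.array(a).round(1) for a in cv2.minAreaRect(q)],"x",np.percentile(q[:,0],[1,99]).round(1),"y",np.percentile(q[:,1],[1,99]).round(1),"z",np.median(P[m][:,2]).round(4))
    s=bot.sense();print(s["tool_pos"],s["time"],s["wrist_force"].round(1),s["grip_width"],s["grip_force"])
E
python3 - <<'E'
from ch import *
from plan import plan
chk("t1")
plan([(.5437,.1238,.049,-.041,4.7,.018,3)])
E
```

```text
cheese 463 [array([ 4.5, -9.9]), array([79. , 45.2]), np.float64(89.6)] x [-17.7  26.6] y [-46.6  28.8] z 0.0671
blue 178 [array([-58.3,  98.5]), array([88.1, 14.1]), np.float64(89.3)] x [-65.1 -51. ] y [ 55.2 142.2] z 0.0719
red 121 [array([64.6, 99.2]), array([ 9.6, 89.6]), np.float64(0.6)] x [59.8 69.3] y [ 55.9 143.3] z 0.0656
[0.53783451 0.0005601  0.04834438] 8.6167 [-0.3 -0.5 -3.4] 0.04784742823213445 49.658775329589844
{"dp": [[1.76, 0.01, -0.01], [3.53, 0.02, -0.02], [5.29, 0.03, -0.03], [7.05, 0.04, -0.04], [8.81, 0.05, -0.05]], "roll": [-0.0, -0.0, -0.0, -0.0, -0.0], "grip": [4.7, 4.7, 4.7, 4.7, 4.7]}
{"dp": [[1.77, 0.01, -0.01], [3.53, 0.03, -0.02], [3.53, 0.03, -0.02], [3.53, 0.03, -0.02], [3.53, 0.03, -0.02]], "roll": [-0.0, -0.0, -0.0, -0.0, -0.0], "grip": [4.7, 4.7, 4.7, 4.7, 4.7]}
end [0.5437 0.1238 0.049 ] -0.0415 0.8333333333333334 s
```

>>> {"op": "apply_moves", "data": {"dp": [[1.8,0,0],[3.5,0,0],[5.3,0,0],[7,0,0],[8.8,0,0]], "roll": [0,0,0,0,0], "grip": [4.7,4.7,4.7,4.7,4.7]}}

```text
time: 9.03
tool_pos: [0.5415, 0.0888, 0.0485]
eef_rot: [[0.042, 0.999, -0.001], [0.999, -0.042, -0.0], [-0.0, -0.001, -1.0]]
wrist_force: [0.6, -0.1, -2.9]
grip_width: 0.0482
grip_force: 49.6
```

>>> {"op": "apply_moves", "data": {"dp": [[1.8,0,0],[3.5,0,0],[3.5,0,0.2],[3.5,0,0.4],[3.5,0,0.5]], "roll": [0,0,0,0,0], "grip": [4.7,4.7,4.7,4.7,4.7]}}

```text
time: 9.45
tool_pos: [0.543, 0.1235, 0.0436]
eef_rot: [[0.041, 0.999, -0.001], [0.999, -0.041, 0.001], [0.001, -0.001, -1.0]]
wrist_force: [-3.1, 1.8, 4.7]
grip_width: 0.0479
grip_force: 50.4
```

>>> {"op": "apply_moves", "data": {"dp": [[0,0,0],[0,0,0],[0,0,0]], "roll": [0,0,0], "grip": [4.7,4.7,4.7]}}

```text
time: 9.7
tool_pos: [0.5435, 0.123, 0.0439]
eef_rot: [[0.041, 0.999, 0.0], [0.999, -0.041, -0.0], [-0.0, 0.0, -1.0]]
wrist_force: [-1.8, 0.7, 0.1]
grip_width: 0.0479
grip_force: 50.1
```

```bash
python3 -c "
from ch import *
chk('t2')"
```

```text
cheese 186 [array([  5.4, 136.7]), array([43.9, 31.4]), np.float64(1.6)] x [-16.6  27.3] y [121.6 151.9] z 0.0634
blue 71 [array([-58. ,  99.3]), array([89. , 13.9]), np.float64(89.6)] x [-65. -51.] y [ 54.9 143.3] z 0.0719
red 77 [array([65.7, 99.6]), array([ 8.5, 88.4]), np.float64(3.1)] x [59.9 69.5] y [ 56.4 143.6] z 0.0659
[0.54354511 0.1230483  0.04388185] 9.75 [-1.1 -0.1  0.6] 0.04776022268932515 50.09182512760162
```

```bash
python3 - <<'E'
from plan import *
plan([(.5494,-.2847,.15,.217,5.7,.036,2)],((.5394,.023,.15),-.041))
E
```

```text
{"dp": [[-3.41, 0.25, 0.0], [-6.82, 0.5, 0.0], [-10.23, 0.75, 0.0], [-13.65, 1.0, 0.0], [-17.06, 1.26, 0.0]], "roll": [-0.029, -0.057, -0.086, -0.115, -0.143], "grip": [5.7, 5.7, 5.7, 5.7, 5.7]}
{"dp": [[-3.41, -0.24, 0.0], [-6.82, -0.48, 0.0], [-10.23, -0.72, 0.0], [-13.65, -0.95, 0.0], [-13.65, -0.95, 0.0]], "roll": [-0.029, -0.058, -0.086, -0.115, -0.115], "grip": [5.7, 5.7, 5.7, 5.7, 5.7]}
{"dp": [[0.0, 0.0, 0.0]], "roll": [-0.0], "grip": [5.7]}
end [ 0.5494 -0.2847  0.15  ] 0.217 0.9166666666666666 s
```

>>> {"op": "apply_moves", "data": {"dp": [[0,0,0],[0,0,0],[0,0,0],[0,0,0],[0,0,0]], "roll": [0,0,0,0,0], "grip": [4.9,5.2,5.5,5.7,5.7]}}

```text
time: 10.17
tool_pos: [0.5436, 0.1236, 0.0437]
eef_rot: [[0.04, 0.999, 0.0], [0.999, -0.04, -0.0], [-0.0, 0.0, -1.0]]
wrist_force: [1.0, -0.5, -0.8]
grip_width: 0.057
grip_force: 8.1
```

>>> {"op": "apply_moves", "data": {"dp": [[0,0,0],[-1,0,0],[-2.5,0,0],[-4.5,0,0],[-6.5,0,0]], "roll": [0,0,0,0,0], "grip": [5.7,5.7,5.7,5.7,5.7]}}

```text
time: 10.58
tool_pos: [0.5407, 0.0578, 0.0437]
eef_rot: [[0.039, 0.999, 0.0], [0.999, -0.039, -0.0], [-0.0, 0.0, -1.0]]
wrist_force: [-0.5, 0.3, -0.0]
grip_width: 0.0572
grip_force: 8.1
```

>>> {"op": "apply_moves", "data": {"dp": [[-2,0,0],[-3.5,0,-2],[-3.5,0,-5],[-3.5,0,-8],[-3.5,0,-10.6]], "roll": [0,0,0,0,0], "grip": [5.7,5.7,5.7,5.7,5.7]}}

```text
time: 11.0
tool_pos: [0.5395, 0.0225, 0.1512]
eef_rot: [[0.041, 0.999, 0.001], [0.999, -0.041, -0.0], [-0.0, 0.001, -1.0]]
wrist_force: [1.3, -0.5, -1.3]
grip_width: 0.0569
grip_force: 8.1
```

```bash
python3 -c "
from ch import *
chk('t3')
from plan import plan
plan([(.5494,-.2847,.15,.217,5.7,.036,3)])
"
```

```text
cheese 686 [array([ 5.1, 96.7]), array([110.5,  45.4]), np.float64(90.0)] x [-17.1  27. ] y [ 42.1 151.1] z 0.0634
blue 179 [array([-58.3,  98.9]), array([87.6, 14.1]), np.float64(89.3)] x [-65.1 -51.1] y [ 55.7 142.2] z 0.072
red 121 [array([65. , 99.4]), array([88.9, 10.5]), np.float64(89.9)] x [59.8 69.6] y [ 55.  143.4] z 0.0657
[0.5434671  0.02232951 0.15723062] 11.05 [2.1 0.4 3.1] 0.056910062163298684 8.14682842559705
{"dp": [[-3.41, 0.2, 0.08], [-6.81, 0.41, 0.16], [-10.22, 0.61, 0.24], [-13.62, 0.82, 0.32], [-17.03, 1.02, 0.4]], "roll": [-0.029, -0.057, -0.086, -0.115, -0.143], "grip": [5.7, 5.7, 5.7, 5.7, 5.7]}
{"dp": [[-3.4, -0.28, 0.08], [-6.8, -0.56, 0.16], [-10.2, -0.85, 0.24], [-13.6, -1.13, 0.32], [-13.6, -1.13, 0.32]], "roll": [-0.029, -0.057, -0.086, -0.115, -0.115], "grip": [5.7, 5.7, 5.7, 5.7, 5.7]}
{"dp": [[0.0, 0.0, 0.0], [0.0, 0.0, 0.0]], "roll": [0.0, 0.0], "grip": [5.7, 5.7]}
end [ 0.5494 -0.2847  0.15  ] 0.2173 1.0 s
```

>>> {"op": "apply_moves", "data": {"dp": [[-3.4,0.25,0],[-6.8,0.5,0],[-10.2,0.75,0],[-13.65,1.0,0],[-17.05,1.25,0]], "roll": [-0.029,-0.057,-0.086,-0.115,-0.143], "grip": [5.7,5.7,5.7,5.7,5.7]}}

```text
time: 11.47
tool_pos: [0.5446, -0.1491, 0.1496]
eef_rot: [[-0.104, 0.995, -0.0], [0.995, 0.104, -0.0], [-0.0, -0.0, -1.0]]
wrist_force: [0.7, -0.4, -0.8]
grip_width: 0.057
grip_force: 8.1
```

>>> {"op": "apply_moves", "data": {"dp": [[-3.4,-0.24,0],[-6.8,-0.48,0],[-10.2,-0.72,0],[-13.65,-0.95,0],[-13.65,-0.95,0]], "roll": [-0.029,-0.058,-0.086,-0.115,-0.115], "grip": [5.7,5.7,5.7,5.7,5.7]}}

```text
time: 11.88
tool_pos: [0.5493, -0.2914, 0.15]
eef_rot: [[-0.212, 0.977, 0.002], [0.977, 0.212, -0.005], [-0.006, 0.001, -1.0]]
wrist_force: [-0.5, 0.5, -0.7]
grip_width: 0.0571
grip_force: 8.1
```

>>> {"op": "apply_moves", "data": {"dp": [[0,0,0],[0,0,0],[0,0,0],[0,0,0],[0,0,0]], "roll": [0,0,0,0,0], "grip": [5.7,5.7,5.7,5.7,5.7]}}

```text
time: 12.3
tool_pos: [0.5498, -0.2825, 0.1496]
eef_rot: [[-0.218, 0.976, -0.0], [0.976, 0.218, 0.0], [0.0, -0.0, -1.0]]
wrist_force: [-0.2, 0.6, -1.5]
grip_width: 0.057
grip_force: 8.1
```

```bash
cat > tg.py <<'E'
from h import *
def tongs(tag):
    im,P=snap("wrist",tag);s=bot.sense(); print(s["tool_pos"],s["eef_rot"][:,1].round(4),s["time"],s["wrist_force"].round(1))
    m=cv2.inRange(cv2.cvtColor(im,cv2.COLOR_BGR2HSV),(45,90,40),(85,255,255)); n,l,st,c=cv2.connectedComponentsWithStats(m); C=[]
    for i in range(1,n):
        if st[i,4]<40: continue
        p=P[l==i]; p=p[~np.isnan(p[:,0])]; zt=np.percentile(p[:,2],95); t=p[p[:,2]>zt-.006]
        C.append((c[i][1],*np.array(cv2.minAreaRect(t[:,:2].astype(np.float32))[0]),zt))
    C=np.array(sorted(C))[:,1:]; print((C*1000).round(1).tolist())
    a,b=C[:2].mean(0),C[2:4].mean(0);d=a-b; print("tip",a.round(4),"grip",b.round(4),"axis heading",np.arctan2(d[1],d[0]).round(4))
E
python3 -c "
from tg import *
tongs('w7')"
```

```text
[ 0.5498675  -0.28270478  0.14971968] [ 9.760e-01  2.178e-01 -1.000e-04] 12.35 [-0.9 -0.  -1.4]
[[499.4, -207.8, 162.7], [564.7, -192.9, 162.6], [524.5, -286.5, 160.4], [575.8, -275.0, 160.4]]
tip [ 0.5321 -0.2003  0.1626] grip [ 0.5502 -0.2808  0.1604] axis heading 1.7921
```

>>> {"op": "apply_moves", "data": {"dp": [[-0.35,0,3],[-0.35,0,6],[-0.35,0,8.5],[-0.35,0,10],[-0.35,0,11]], "roll": [0,0,0,0,0], "grip": [5.7,5.7,5.7,5.7,5.7]}}

```text
time: 12.77
tool_pos: [0.5491, -0.2855, 0.037]
eef_rot: [[-0.217, 0.976, -0.004], [0.976, 0.217, 0.003], [0.003, -0.003, -1.0]]
wrist_force: [-0.6, 0.5, -1.1]
grip_width: 0.0571
grip_force: 8.1
```

>>> {"op": "apply_moves", "data": {"dp": [[0,0,0.3],[0,0,0.6],[0,0,0.7],[0,0,0.7]], "roll": [0,0,0,0], "grip": [5.7,5.7,5.7,5.7]}}

```text
time: 13.1
tool_pos: [0.5514, -0.2878, 0.0339]
eef_rot: [[-0.216, 0.976, 0.002], [0.976, 0.216, -0.001], [-0.002, 0.002, -1.0]]
wrist_force: [-0.3, -0.5, -1.0]
grip_width: 0.0569
grip_force: 8.1
```

```bash
python3 -c "
from tg import *
tongs('w8')"
```

```text
[ 0.55145704 -0.28786382  0.03408985] [0.9763 0.2164 0.0017] 13.15 [ 0.3 -0.1 -0.5]
[[566.5, -198.2, 46.7], [501.2, -212.6, 46.8], [526.1, -291.8, 44.6], [577.7, -280.3, 44.7]]
tip [ 0.5338 -0.2054  0.0467] grip [ 0.5519 -0.2861  0.0447] axis heading 1.7908
```

>>> {"op": "apply_moves", "data": {"dp": [[0,-0.1,0.1],[0,-0.1,0.2],[0,-0.1,0.25],[0,-0.1,0.25]], "roll": [0,0,0,0], "grip": [5.7,5.7,5.7,5.7]}}

```text
time: 13.48
tool_pos: [0.5503, -0.2882, 0.0326]
eef_rot: [[-0.216, 0.976, 0.002], [0.976, 0.216, -0.001], [-0.002, 0.001, -1.0]]
wrist_force: [-3.0, 1.1, 6.7]
grip_width: 0.0572
grip_force: 8.4
```

>>> {"op": "apply_moves", "data": {"dp": [[0,0,0],[0,0,0],[0,0,0],[0,0,0],[0,0,0]], "roll": [0,0,0,0,0], "grip": [6,6.4,7,8,8.5]}}

```text
time: 13.9
tool_pos: [0.5493, -0.2874, 0.0299]
eef_rot: [[-0.216, 0.976, -0.0], [0.976, 0.216, 0.0], [0.0, -0.0, -1.0]]
wrist_force: [-0.4, -1.1, -0.6]
grip_width: 0.0851
grip_force: 0.0
```

>>> {"op": "apply_moves", "data": {"dp": [[0,0,0],[0,0,0],[0,0,-1],[0,0,-2.5],[0,0,-5]], "roll": [0,0,0,0,0], "grip": [8.5,8.5,8.5,8.5,8.5]}}

```text
time: 14.32
tool_pos: [0.5476, -0.2862, 0.0784]
eef_rot: [[-0.216, 0.976, -0.005], [0.976, 0.216, 0.003], [0.004, -0.004, -1.0]]
wrist_force: [-0.5, 0.0, 0.8]
grip_width: 0.0849
grip_force: 0.0
```

>>> {"op": "apply_moves", "data": {"dp": [[0,0,-3],[0,0,-6],[0,0,-10],[0,0,-13],[0,0,-15]], "roll": [0,0,0,0,0], "grip": [8.5,8.5,8.5,8.5,8.5]}}

```text
time: 14.73
tool_pos: [0.5509, -0.2884, 0.2358]
eef_rot: [[-0.216, 0.976, 0.006], [0.976, 0.216, -0.004], [-0.005, 0.005, -1.0]]
wrist_force: [1.1, -0.6, -0.1]
grip_width: 0.0854
grip_force: 0.0
```

```bash
python3 -c "
from tg import *
tongs('w9')"
```

```text
[ 0.5526103  -0.28954296  0.2397163 ] [0.9762 0.2165 0.0092] 14.7833 [ 1.4 -0.5  2.9]
[[570.2, -196.8, 45.6], [494.4, -213.7, 45.6], [578.7, -280.3, 43.5], [522.3, -292.7, 43.5]]
tip [ 0.5323 -0.2052  0.0456] grip [ 0.5505 -0.2865  0.0435] axis heading 1.791
```

View pics/w9.png

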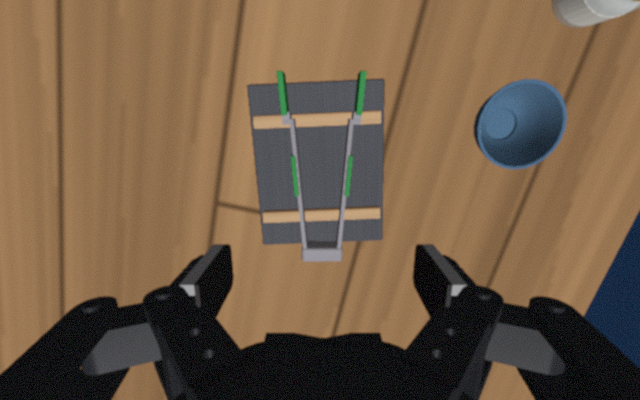

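Tongs lie flat across both bars, tips up at (282,93) and (360,93), within 2 mm of where they were. Next I go behind the jaw with closed fingers.

```bash
python3 - <<'E'
from plan import *
plan([(.449,.253,.2,-1.612,0,.038,1),(.449,.253,.10,-1.612,0,.03,2)],((.551,-.288,.2401),.217))
E
```

```text
{"dp": [[3.44, 0.11, 0.25], [6.88, 0.21, 0.5], [10.32, 0.32, 0.75], [13.76, 0.42, 1.0], [17.2, 0.53, 1.25]], "roll": [0.114, 0.229, 0.343, 0.457, 0.572], "grip": [0, 0, 0, 0, 0]}
{"dp": [[2.94, -1.77, 0.25], [5.89, -3.55, 0.5], [8.84, -5.32, 0.75], [11.79, -7.09, 1.01], [14.74, -8.87, 1.26]], "roll": [0.114, 0.228, 0.343, 0.457, 0.571], "grip": [0, 0, 0, 0, 0]}
{"dp": [[1.52, -3.08, 0.25], [3.05, -6.17, 0.5], [4.57, -9.25, 0.75], [6.09, -12.34, 1.0], [7.62, -15.42, 1.25]], "roll": [0.114, 0.229, 0.343, 0.457, 0.572], "grip": [0, 0, 0, 0, 0]}
{"dp": [[-0.4, -3.42, 0.25], [-0.4, -3.42, 0.25], [-0.4, -3.42, 2.75], [-0.4, -3.42, 5.25], [-0.4, -3.42, 7.75]], "roll": [0.114, 0.114, 0.114, 0.114, 0.114], "grip": [0, 0, 0, 0, 0]}
{"dp": [[0.0, 0.0, 2.5], [0.0, 0.0, 2.5], [0.0, 0.0, 2.5]], "roll": [0.0, 0.0, 0.0], "grip": [0, 0, 0]}
end [0.449 0.253 0.1  ] -1.612 1.9166666666666667 s
```

>>> {"op": "apply_moves", "data": {"dp": [[3.4,0.1,0.25],[6.9,0.2,0.5],[10.3,0.3,0.75],[13.75,0.4,1.0],[17.2,0.5,1.25]], "roll": [0.114,0.229,0.343,0.457,0.572], "grip": [0,0,0,0,0]}}

```text
time: 15.2
tool_pos: [0.5164, -0.117, 0.2178]
eef_rot: [[0.353, 0.936, 0.0], [0.936, -0.353, 0.0], [0.0, 0.0, -1.0]]
wrist_force: [0.5, 1.5, 0.1]
grip_width: 0.0248
grip_force: 0.0
```

>>> {"op": "apply_moves", "data": {"dp": [[2.94,-1.77,0.25],[5.89,-3.55,0.5],[8.84,-5.32,0.75],[11.79,-7.09,1.0],[14.74,-8.87,1.25]], "roll": [0.114,0.228,0.343,0.457,0.571], "grip": [0,0,0,0,0]}}

```text
time: 15.62
tool_pos: [0.4844, 0.0521, 0.2054]
eef_rot: [[0.802, 0.597, 0.001], [0.597, -0.802, 0.0], [0.0, 0.0, -1.0]]
wrist_force: [-0.9, 0.3, -0.6]
grip_width: 0.0004
grip_force: 0.0
```

>>> {"op": "apply_moves", "data": {"dp": [[1.52,-3.08,0.25],[3.05,-6.17,0.5],[4.57,-9.25,0.75],[6.09,-12.34,1.0],[7.62,-15.42,1.25]], "roll": [0.114,0.229,0.343,0.457,0.572], "grip": [0,0,0,0,0]}}

```text
time: 16.03
tool_pos: [0.4528, 0.2195, 0.1931]
eef_rot: [[0.997, 0.074, 0.001], [0.074, -0.997, 0.0], [0.001, -0.0, -1.0]]
wrist_force: [0.7, -0.7, -0.6]
grip_width: -0.0
grip_force: 0.0
```

>>> {"op": "apply_moves", "data": {"dp": [[-0.4,-3.4,0.25],[-0.4,-3.4,0.25],[-0.4,-3.4,2.75],[-0.4,-3.4,5.25],[-0.4,-3.4,7.75]], "roll": [0.114,0.114,0.114,0.114,0.114], "grip": [0,0,0,0,0]}}

```text
time: 16.45
tool_pos: [0.4473, 0.2517, 0.1153]
eef_rot: [[0.999, -0.033, 0.002], [-0.033, -0.999, 0.0], [0.002, -0.001, -1.0]]
wrist_force: [0.3, -0.3, -0.9]
grip_width: -0.0001
grip_force: 0.0
```

>>> {"op": "apply_moves", "data": {"dp": [[0,0,1.5],[0,0,1.5],[0,0,1.5]], "roll": [0,0,0], "grip": [0,0,0]}}

```text
time: 16.7
tool_pos: [0.4462, 0.2509, 0.0998]
eef_rot: [[0.999, -0.034, -0.002], [-0.034, -0.999, -0.001], [-0.002, 0.001, -1.0]]
wrist_force: [-0.2, 0.6, 0.3]
grip_width: -0.0
grip_force: 0.0
```

```bash
python3 -c "
from ch import *
chk('t4'); s=bot.sense();print(s['eef_rot'],s['q'])
d=s['tool_pos'][:2]*1000-B;print('board xy',d@ex,d@ey)
from plan import plan
plan([(.449,.253,.05,-1.612,0,.02,2)])
"
```

```text
cheese 682 [array([ 5. , 96.9]), array([110.5,  45.1]), np.float64(89.7)] x [-16.9  26.9] y [ 42.5 151.3] z 0.0634
blue 176 [array([-59.1,  98.8]), array([87.7, 15.4]), np.float64(89.2)] x [-65.2 -51. ] y [ 55.6 142. ] z 0.0717
red 123 [array([64.7, 99.2]), array([10. , 88.9]), np.float64(0.0)] x [59.8 69.7] y [ 55.1 143.2] z 0.0655
[0.44738289 0.2513472  0.10103397] 16.75 [-0.1  0.5  1.2] 0.00011290317151919776 0.0
[[ 9.99399662e-01 -3.46364227e-02  7.96236877e-04]
 [-3.46365842e-02 -9.99399955e-01  1.89920168e-04]
 [ 7.89180944e-04 -2.17385077e-04 -9.99999665e-01]] [ 3.43141544e-01  2.54774784e-01  1.82335882e+00 -1.01921593e-04
  1.06264534e+00  1.94863086e+00]
board xy -96.4984159090698 97.47702108345825
{"dp": [[0.05, -0.06, 1.7], [0.1, -0.11, 3.4], [0.16, -0.17, 5.1], [0.16, -0.17, 5.1], [0.16, -0.17, 5.1]], "roll": [0.002, 0.004, 0.007, 0.007, 0.007], "grip": [0, 0, 0, 0, 0]}
end [0.449 0.253 0.05 ] -1.6124 0.4166666666666667 s
```

>>> {"op": "apply_moves", "data": {"dp": [[0,0,1.7],[0.1,-0.1,3.4],[0.15,-0.15,5.1],[0.15,-0.15,5.1],[0.15,-0.15,5.1]], "roll": [0.002,0.004,0.007,0.007,0.007], "grip": [0,0,0,0,0]}}

```text
time: 17.17
tool_pos: [0.4489, 0.253, 0.0502]
eef_rot: [[0.999, -0.042, 0.001], [-0.042, -0.999, 0.0], [0.001, -0.0, -1.0]]
wrist_force: [-0.8, -0.9, 0.4]
grip_width: 0.0
grip_force: 0.0
```

>>> {"op": "apply_moves", "data": {"dp": [[0.6,0,0],[1.2,0,0],[1.8,0,0],[2.4,0,0],[3,0,0]], "roll": [0,0,0,0,0], "grip": [0,0,0,0,0]}}

```text
time: 17.58
tool_pos: [0.4784, 0.2523, 0.0511]
eef_rot: [[0.999, -0.042, -0.002], [-0.042, -0.999, 0.001], [-0.002, -0.001, -1.0]]
wrist_force: [-7.4, 0.8, 9.5]
grip_width: 0.0002
grip_force: 3.1
```

>>> {"op": "apply_moves", "data": {"dp": [[0.6,0,0],[1.2,0,0],[1.8,0,0],[2.4,0,0],[3,0,0]], "roll": [0,0,0,0,0], "grip": [0,0,0,0,0]}}

```text
time: 18.0
tool_pos: [0.5076, 0.2511, 0.0511]
eef_rot: [[0.999, -0.042, -0.003], [-0.042, -0.999, 0.001], [-0.003, -0.001, -1.0]]
wrist_force: [-9.8, 0.6, 11.4]
grip_width: -0.0002
grip_force: 4.8
```

```bash
python3 -c "
from ch import *
chk('t5'); s=bot.sense()
d=s['tool_pos'][:2]*1000-B;print('board xy',d@ex,d@ey)
snap('wrist','w10')
"
```

```text
cheese 511 [array([14.1, 89.9]), array([96.5, 45.3]), np.float64(89.5)] x [-8.3 36. ] y [ 42.2 133.5] z 0.0635
blue 63 [array([-18.1,  73.2]), array([10.9, 36.5]), np.float64(3.0)] x [-23.7 -11.9] y [55.2 90.5] z 0.0721
red 122 [array([64.8, 99.5]), array([88.9, 10.2]), np.float64(89.9)] x [59.7 69.7] y [ 55.1 143.5] z 0.0658
[0.50899178 0.25105018 0.05108891] 18.05 [-5.7  0.3  9.7] 0.0002749660125452481 3.6748120933771133
board xy -34.92662812353106 99.70620369376815
```

View pics/w10.png

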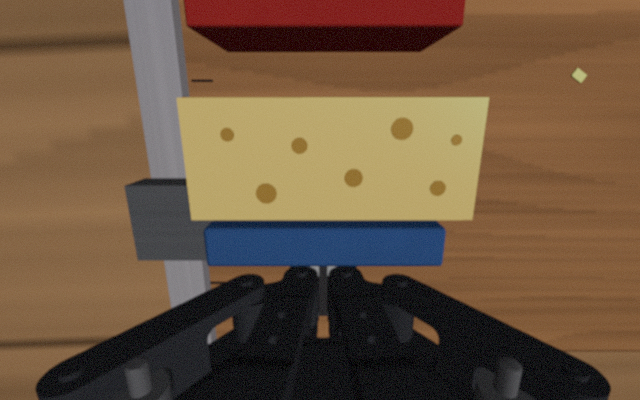

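The cheese sits square on the blue jaw (its lower edge at row 220 is parallel to the jaw at row 222). The gap to the red plate is still open, rows 50 to 97.

>>> {"op": "apply_moves", "data": {"dp": [[0.5,0,0],[1,0,0],[1.5,0,0],[2,0,0],[2.3,0,0]], "roll": [0,0,0,0,0], "grip": [0,0,0,0,0]}}

```text
time: 18.52
tool_pos: [0.5308, 0.2501, 0.0511]
eef_rot: [[0.999, -0.042, -0.003], [-0.042, -0.999, 0.001], [-0.003, -0.001, -1.0]]
wrist_force: [-9.9, 0.7, 11.5]
grip_width: 0.0001
grip_force: 4.9
```

>>> {"op": "apply_moves", "data": {"dp": [[0,0,0],[0,0,0],[0,0,0]], "roll": [0,0,0], "grip": [0,0,0]}}

```text
time: 18.77
tool_pos: [0.5313, 0.2501, 0.0511]
eef_rot: [[0.999, -0.042, -0.001], [-0.042, -0.999, 0.001], [-0.001, -0.001, -1.0]]
wrist_force: [-5.8, 0.7, 7.7]
grip_width: -0.0001
grip_force: 3.3
```

```bash
cat > gz.py <<'E'
from ch import *
def gauge(tag):
    im,P=snap("wrist",tag); hsv=cv2.cvtColor(im,cv2.COLOR_BGR2HSV); q=(P[...,:2]*1000-B)
    X,Y=q@ex,q@ey; z=P[...,2]
    for n,lo,hi,z0,z1 in(("cheese",(18,60,100),(35,255,255),.059,.067),("jaw",(100,80,40),(125,255,255),.068,.076),("red",(0,120,60),(8,255,255),.061,.070)):
        m=(cv2.inRange(hsv,lo,hi)>0)&(z>z0)&(z<z1)
        if m.sum()<30: print(n,"none");continue
        r=cv2.minAreaRect(np.stack([X[m],Y[m]],1).astype(np.float32))
        print(n,int(m.sum()),"x",np.percentile(X[m],[.5,99.5]).round(1),"y",np.percentile(Y[m],[.5,99.5]).round(1),"ang",round(r[2],2),"z",np.median(z[m]).round(4))
    s=bot.sense(); d=s['tool_pos'][:2]*1000-B;print('tcp board',(d@ex).round(1),(d@ey).round(1),s["tool_pos"][2],s["time"],s["wrist_force"].round(1))
E
python3 -c "
from gz import *
gauge('w11');chk('t6')"
```

```text
cheese 36792 x [15.3 61.2] y [ 42.6 151. ] ang 89.94 z 0.063
jaw 9697 x [-0.1 15.6] y [ 56.  143.3] ang 89.99 z 0.0715
red 7585 x [61.4 71. ] y [ 55.5 143.7] ang 0.02 z 0.0655
tcp board -12.6 99.7 0.05106635773382099 18.8167 [-5.3 -0.4  8. ]
cheese 478 [array([37.4, 86.5]), array([44.3, 91.1]), np.float64(0.4)] x [16.1 59.4] y [ 42.1 127.7] z 0.0633
blue 54 [array([ 7. , 72.9]), array([36.8, 10.2]), np.float64(86.3)] x [ 1.4 11.7] y [54.5 89.6] z 0.0722
red 85 [array([65.9, 97.8]), array([85.2,  8.8]), np.float64(89.3)] x [62.7 70.4] y [ 55.6 139.2] z 0.066
[0.53127381 0.25011524 0.05106559] 18.8667 [-5.9  0.6  8.5] 0.00011744284480535807 3.2505157962441444
```

>>> {"op": "apply_moves", "data": {"dp": [[0.1,0,0],[0.2,0,0],[0.3,0,0],[0.3,0,0],[0.3,0,0]], "roll": [0,0,0,0,0], "grip": [0,0,0,0,0]}}

```text
time: 19.28
tool_pos: [0.533, 0.25, 0.051]
eef_rot: [[0.999, -0.042, -0.004], [-0.042, -0.999, 0.001], [-0.004, -0.0, -1.0]]
wrist_force: [-9.4, 0.6, 10.8]
grip_width: 0.0004
grip_force: 4.4
```

```bash
python3 -c "
from gz import *
gauge('w12')"
```

```text
cheese 36813 x [17.1 62.9] y [ 42.6 151. ] ang 0.13 z 0.063
jaw 9675 x [ 1.7 17.3] y [ 56.1 143.3] ang 0.18 z 0.0715
red 7561 x [63.1 91.4] y [ 55.5 143.6] ang 0.03 z 0.0655
tcp board -10.9 99.7 0.05107018089021537 19.3333 [-8.5  1.1 10.4]
```

>>> {"op": "apply_moves", "data": {"dp": [[-1,0,0],[-2.5,0,0],[-4,0,-1],[-4,0,-4],[-4,0,-8]], "roll": [0,0,0,0,0], "grip": [0,0,0,0,0]}}

```text
time: 19.75
tool_pos: [0.4907, 0.2499, 0.1267]
eef_rot: [[0.999, -0.041, -0.008], [-0.041, -0.999, -0.003], [-0.008, 0.003, -1.0]]
wrist_force: [0.5, 1.5, -0.3]
grip_width: -0.0
grip_force: 0.0
```

>>> {"op": "apply_moves", "data": {"dp": [[0,0,-4],[0,0,-8],[0,0,-8],[0,0,-8],[0,0,-8]], "roll": [0,0,0,0,0], "grip": [0,0,0,0,0]}}

```text
time: 20.17
tool_pos: [0.4946, 0.2509, 0.2097]
eef_rot: [[0.999, -0.042, 0.001], [-0.042, -0.999, 0.0], [0.001, -0.0, -1.0]]
wrist_force: [-0.5, 0.6, 0.1]
grip_width: -0.0001
grip_force: 0.0
```

```bash
python3 -c "
from gz import *
gauge('w13')
# board edges along x near y=0..40 at board-top height
im,P=snap('wrist','w13b'); q=P[...,:2]*1000-B;X,Y=q@ex,q@ey;z=P[...,2]
for y in range(-20,60,15):
    m=(abs(Y-y)<7)&(z>.013)&(z<.026); print(y,m.sum(),np.percentile(X[m],[.2,99.8]).round(1) if m.sum() else '')
chk('t7')"
```

```text
cheese 7555 x [17.7 62.8] y [ 42.6 151.3] ang 89.98 z 0.0629
jaw 1804 x [ 2.1 15.3] y [ 55.7 143.6] ang 0.06 z 0.0715
red 1373 x [ 62.9 101.3] y [ 55.5 143.6] ang 87.9 z 0.0654
tcp board -50.2 98.7 0.20834344461792678 20.2167 [-0.7  0.3 -0.2]
-20 3154 [-108.   109.3]
-5 3140 [-108.1  109.2]
10 3146 [-108.   109.3]
25 3150 [-108.1  109.2]
40 2299 [-108.1  109.3]
55 1532 [-108.3  105. ]
cheese 669 [array([39.2, 96.8]), array([110.5,  44.9]), np.float64(89.0)] x [17.6 60.9] y [ 42.1 150.6] z 0.0634
blue 151 [array([ 7.5, 98.6]), array([88.8, 11.9]), np.float64(89.9)] x [ 1.8 13.5] y [ 55.1 142.3] z 0.0722
red 89 [array([68.7, 99.9]), array([ 7.9, 89.2]), np.float64(0.2)] x [64.8 72.4] y [ 55.5 144. ] z 0.0662
[0.49312258 0.25055598 0.20719063] 20.3167 [-0.7  0.6 -0. ] 0.0002296059118849351 0.0
```

>>> {"op": "apply_moves", "data": {"dp": [[0,0,4],[0,0,8],[0,0,12],[0,0,15],[0,0,16]], "roll": [0,0,0,0,0], "grip": [0,0,0,0,0]}}

```text
time: 20.73
tool_pos: [0.4885, 0.249, 0.0422]
eef_rot: [[0.999, -0.042, -0.013], [-0.042, -0.999, -0.004], [-0.013, 0.005, -1.0]]
wrist_force: [-0.8, -0.6, 0.2]
grip_width: 0.0001
grip_force: 0.0
```

>>> {"op": "apply_moves", "data": {"dp": [[0,0,0],[1,0,0],[2,0,0],[2.8,0,0],[3.4,0,0]], "roll": [0,0,0,0,0], "grip": [0,0,0,0,0]}}

```text
time: 21.15
tool_pos: [0.5322, 0.2502, 0.0521]
eef_rot: [[0.999, -0.042, 0.006], [-0.042, -0.999, 0.002], [0.006, -0.002, -1.0]]
wrist_force: [-0.1, 0.2, -0.1]
grip_width: -0.0
grip_force: 0.0
```

>>> {"op": "apply_moves", "data": {"dp": [[0.3,0,0],[0.5,0,0],[0.7,0,0],[0.8,0,0],[0.8,0,0]], "roll": [0,0,0,0,0], "grip": [0,0,0,0,0]}}

```text
time: 21.57
tool_pos: [0.5346, 0.2498, 0.0511]
eef_rot: [[0.999, -0.042, -0.004], [-0.042, -0.999, 0.0], [-0.004, -0.0, -1.0]]
wrist_force: [-9.5, 0.3, 12.2]
grip_width: -0.0
grip_force: 3.7
```

```bash
python3 -c "
from gz import *
gauge('w14')"
```

```text
cheese 36843 x [18.7 64.5] y [ 42.6 151. ] ang 0.02 z 0.063
jaw 9678 x [ 3.2 18.9] y [ 55.9 143.3] ang 0.16 z 0.0715
red 7633 x [64.7 93.3] y [ 55.5 143.6] ang 0.05 z 0.0655
tcp board -9.3 99.5 0.051065553078529315 21.6167 [-9.5  1.1 11.6]
```

>>> {"op": "apply_moves", "data": {"dp": [[0.05,0,0],[0.1,0,0],[0.1,0,0],[0.1,0,0]], "roll": [0,0,0,0], "grip": [0,0,0,0]}}

```text
time: 21.95
tool_pos: [0.535, 0.2498, 0.0511]
eef_rot: [[0.999, -0.041, -0.005], [-0.041, -0.999, 0.0], [-0.005, 0.0, -1.0]]
wrist_force: [-11.1, 0.6, 13.6]
grip_width: 0.0004
grip_force: 4.2
```

```bash
python3 -c "
from gz import *
gauge('w15')"
```

```text
cheese 36839 x [19.1 64.9] y [ 42.6 150.9] ang 0.03 z 0.063
jaw 9686 x [ 3.7 19.3] y [ 56.  143.2] ang 0.07 z 0.0715
red 7714 x [65.1 93.7] y [ 55.5 143.7] ang 0.05 z 0.0656
tcp board -8.9 99.5 0.05106730293256168 22.0 [-11.4  -0.   12.7]
```

>>> {"op": "apply_moves", "data": {"dp": [[0.06,0,0],[0.06,0,0],[0.06,0,0]], "roll": [0,0,0], "grip": [0,0,0]}}

```text
time: 22.25
tool_pos: [0.5355, 0.2498, 0.0511]
eef_rot: [[0.999, -0.041, -0.005], [-0.041, -0.999, 0.0], [-0.005, 0.0, -1.0]]
wrist_force: [-10.8, -0.0, 13.7]
grip_width: 0.0003
grip_force: 4.3
```

>>> {"op": "apply_moves", "data": {"dp": [[-1,0,0],[-2.5,0,0],[-4,0,-1],[-4,0,-4],[-4,0,-8]], "roll": [0,0,0,0,0], "grip": [0,0,0,0,0]}}

```text
time: 22.67
tool_pos: [0.4937, 0.2498, 0.1264]
eef_rot: [[0.999, -0.041, -0.009], [-0.041, -0.999, -0.003], [-0.009, 0.003, -1.0]]
wrist_force: [0.0, -0.1, -0.7]
grip_width: -0.0002
grip_force: 0.0
```

>>> {"op": "apply_moves", "data": {"dp": [[0,0,-4],[0,0,-8],[0,0,-8],[0,0,-8],[0,0,-8]], "roll": [0,0,0,0,0], "grip": [0,0,0,0,0]}}

```text
time: 23.08
tool_pos: [0.4978, 0.2508, 0.2095]
eef_rot: [[0.999, -0.042, 0.001], [-0.042, -0.999, 0.0], [0.001, -0.0, -1.0]]
wrist_force: [-0.6, -0.3, 0.1]
grip_width: 0.0002
grip_force: 0.0
```

```bash
python3 -c "
from gz import *
gauge('w16')
im,P=snap('wrist'); q=P[...,:2]*1000-B;X,Y=q@ex,q@ey;z=P[...,2]
m=(abs(Y-10)<20)&(z>.013)&(z<.026); print(np.percentile(X[m],[.2,99.8]).round(1))
chk('t8')
P0=np.load('pics/top0.npy');a=cv2.imread('pics/top0.png');b=cv2.imread('pics/t8.png')
cv2.imwrite('pics/fin.png',np.vstack([b[100:290,140:460]]).repeat(2,0).repeat(2,1))
"
```

```text
cheese 7568 x [20.1 65.2] y [ 42.7 151.3] ang 0.02 z 0.0629
jaw 1795 x [ 4.5 17.7] y [ 55.5 143.7] ang 0.08 z 0.0715
red 1376 x [ 65.4 102.4] y [ 55.6 143.5] ang 0.1 z 0.0654
tcp board -46.8 98.7 0.20816035919745432 23.1333 [-0.6 -0.3 -0.4]
[-108.3  109.2]
cheese 662 [array([41.9, 96.7]), array([111.3,  44.8]), np.float64(89.6)] x [20.1 63.3] y [ 42.3 150.5] z 0.0635
blue 154 [array([10. , 99.6]), array([89.5, 11.9]), np.float64(89.7)] x [ 4.1 15.9] y [ 55.  143.2] z 0.0719
red 84 [array([70.8, 99.2]), array([88.1,  7.5]), np.float64(89.4)] x [67.4 74.4] y [ 56.  141.7] z 0.0657
[0.49661893 0.25040154 0.2071381 ] 23.2333 [-0.3  0.5  0.1] -0.00018485233028646953 0.0
```

View pics/fin.png

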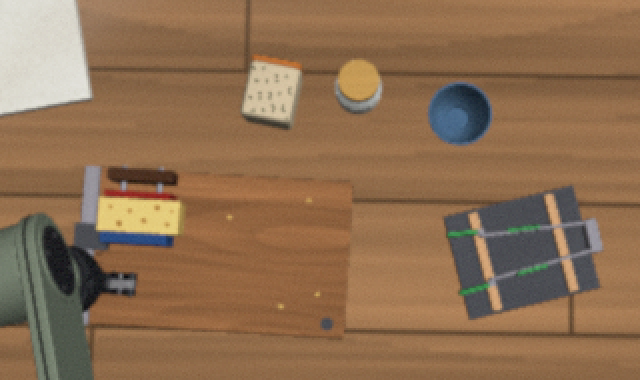

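The cheese is square between the jaw and the plate, with the plate about 5 mm in. The tongs are on their rest and the bystanders haven't moved.

```bash
python3 -c "
from rig import bot
print(bot.close_job())"
```

```text
the job is handed in; nothing more can be done
None
```

The job is handed in after about 23 s of robot time: the cheese is square in the gauge with the red plate pushed in by about 5 mm (camera estimate), the tongs lie flat on their rest within 2 mm of where they started, and nothing else was moved.

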